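# Fit the coupling head on a lab mixer, latch it, load its tube tiers and start

### The job

Get the blue mixer ready for a run: take the white dust cap off its ball and leave it in the white tray, set the metal coupling head down over the ball until its foot sits flat on the drive plate, and then press the head's latch lever fully down. Next thread every grey tube tier lying on the bench onto the head's spindle, hubs up, the widest at the bottom and the narrowest on top, all fully home. Last of all press the black start button on the mixer fully in and let it go; leave the bottle and the jar beside the mixer alone.

Things in the scene. Friction and masses are not known exactly. Their poses are not given: they have to be found in the camera images.
- mixer: The blue mixer, fixed: 300 x 160 x 60 mm high, origin centre of its underside. Its drive end is towards its +x and its control panel towards its -x; z up. At x = +60 mm stands a black drive plate, diameter 112 mm, its top 70 mm above the bench, carrying the ball stud.
- ball (a point): Centre of the steel ball stud (ball diameter 40 mm) on the mixer: 96 mm above the bench, 26 mm above the top of the drive plate, on a 20 mm neck. At the start the dust cap covers it.
- start_top (a point): Top centre of the round black start button, diameter 32 mm, in a grey collar of diameter 48 mm, on the mixer's control panel, 168 mm from the ball's axis; its top is about 82 mm above the bench at rest and it is pressed straight down.
- start (a joint): Travel of the start button in m: 0 at rest, 0.006 fully in. It is sprung, takes about 5 N, and returns by itself.
- cap: White plastic dust cap, loose, 80 g: an upside-down cup of outer diameter 56 mm (inside 46 mm), 52 mm high, with a knob of diameter 26 mm and 28 mm height on top (80 mm in all). Origin centre of its open underside, z up through the knob. It starts standing on the drive plate over the ball.
- tray: White open tray, fixed, 115 x 115 mm outside, walls 4 mm, 20 mm high, floor 4 mm thick. Origin centre of its underside, x and y along its sides.
- head: Metal coupling head, loose, about 0.7 kg, 128 mm tall, standing on a foot ring of diameter 100 mm, 8 mm thick. Above it a socket cup, diameter 62 mm, its bore of 44 mm open below and 47 mm deep, which goes over the ball: seated, the foot rests on the drive plate, the ball centre 26 mm above its underside. Origin centre of the foot's underside, z up along the spindle, x towards the latch lever.
- spindle_top (a point): Top centre of the head's upright steel spindle, diameter 20 mm, its last 6 mm tapered: 128 mm above the foot's underside. The spindle rises 70 mm above the round carrier plate (diameter 84 mm, its top 58 mm above the foot's underside), on which the lowest tier rests.
- latch (a joint): Angle of the head's latch lever in rad: 0 raised (sloping up and outwards by 0.7 rad), 0.7 fully down (level). Its stiff hinge takes about 2 N at the pad and it stays where it is left; much over 6 N on the pad may rock the head. It turns about a level pin 42 mm from the head's axis (along the head's +x), 26 mm above the head's underside.
- latch_pad (a point): Middle of the top face of the lever's black press pad (36 x 30 mm); it moves with the lever. The lever is 78 mm long and the pad's middle 55 mm along it from the pin, so with the lever down the pad's middle is about 97 mm from the head's axis and 35 mm above the head's underside. Press straight down.
- tier_large: Large grey plastic tube tier, loose, about 144 g: a flat disc of diameter 120 mm and 10 mm thickness with small tube holes round its edge, and on it a central hub of diameter 40 mm and 18 mm height (28 mm in all), with a bore of 26 mm right through disc and hub, to slip over the spindle. Origin centre of its underside, z up through the hub. May be absent.
- tier_medium: Medium grey plastic tube tier, loose, about 120 g: a flat disc of diameter 100 mm and 10 mm thickness with small tube holes round its edge, and on it a central hub of diameter 40 mm and 18 mm height (28 mm in all), with a bore of 26 mm right through disc and hub, to slip over the spindle. Origin centre of its underside, z up through the hub. May be absent.
- tier_small: Small grey plastic tube tier, loose, about 96 g: a flat disc of diameter 80 mm and 10 mm thickness with small tube holes round its edge, and on it a central hub of diameter 40 mm and 18 mm height (28 mm in all), with a bore of 26 mm right through disc and hub, to slip over the spindle. Origin centre of its underside, z up through the hub. May be absent.
- reagent: Bystander: brown bottle of diameter 64 mm, 110 mm tall, beyond one end of the mixer. Origin centre of its underside.
- jar: Bystander: white jar of diameter 68 mm, 90 mm tall, beyond one end of the mixer. Origin centre of its underside.

How it is judged:
By the outcome, as a careful person would: the job done as asked, in the order asked, and still so for the second after the job is handed in, with the robot touching nothing.
Of tier_large, tier_medium, tier_small only 2 to 3 are there at a start; the rules pass over those that are not, and their reading is None.
At some moment in a run one of tier_large, tier_medium, tier_small, cap may be knocked a few centimetres aside while the robot is not near it.
It also fails if it takes over 210 s, if anything falls off the work surface, if the arm or the gripper's body presses on something with over 40 N, if the wrist force passes 120 N, or if a joint passes its speed limit or range.

### The arm

A 6-joint arm with a two-finger parallel gripper is mounted at the origin on the work surface. World frame = base frame: x ahead of the robot, y to its left, z up, the work surface at z = 0. Lengths are in m, angles in rad, forces in N, time in s.
With the tool pointing down it reaches from about 0.25 to 0.85 m from the base axis. Payload 12.5 kg.
Tool frame: the origin (TCP) lies midway between the tips of the shut fingers; the grasp point (between the pads) lies 19 mm behind it; z points along the fingers, y is the line along which they close (so a half turn about z gives the same grasp; the last joint's range is limited). The gripper opens to 93 mm and grips with 3 to 60 N. Pads are 15 mm wide; open, the fingers measure 128 mm over their backs; the gripper's body (75 mm by 188 mm) begins 65 mm behind the grasp point.
Start: joints at [1.172, 0.351, 1.652, -0, 1.139, -0.085], TCP at [0.17, 0.523, 0.219] pointing down, gripper open.
Joint ranges: [-2.75, 2.75], [-0.79, 2.1], [0.01, 2.65], [-1.57, 4.71], [0.07, 3.14], [-2.87, 2.87]. Speed limits (rad/s): [2.22, 2.22, 2.79, 3.14, 3.14, 3.14].

### API

Orientations are given as a rotation vector (axis times angle).
In Python, from workcell import arm gives the robot as it stands.
- The arm moves only by the shell command python3 shift.py FILE [FORCE], which reads ROWS from the file FILE. ROWS is one flat JSON list of numbers that holds 1 to 20 rows one after another, with no inner brackets; each row has 7 numbers: dx, dy, dz in m, then a rotation vector rx, ry, rz in rad, then the finger opening in m; each row shifts and turns the commanded pose from where the row before left it, along the tool's axes as they then stand; what a row does not reach is not made up. A row lasts 1/8 s, in which the tool goes at most 0.0625 m and 0.188 rad, less where a joint would pass 70% of its speed; a pose out of reach is approached as far as the arm can. The fingers move at their own pace and stop on an object; FORCE is the grip in N (left out, the last holds). Time passes only in rows, so rows that do not move let the fingers close. It prints the time, the measured TCP pose, the force, the opening and the grip force at its end. Input that does not fit is refused with a message, and nothing moves.
- arm.get_obs(): the state, without advancing time (a new reading comes with each control period).
- arm.capture(name): name is "scene" or "top" or "wrist"; returns the picture (400x640x3 uint8, red, green, blue); there is no depth.
- arm.get_calibration(name): a dict with "fx", "fy", "cx", "cy" (pixels), "extrinsics" (4x4, takes a point from camera to world coordinates); the wrist camera has in their place "hand_eye" (4x4, takes a point from camera to tool coordinates, whose origin is the TCP and whose axes are the flange's). Camera axes: x right, y up, looking along -z (the intrinsics and any distortion apply to the point x, -y, -z); pixel columns grow to the right and rows downward; lengths in m; the calibration is good to about 2 mm. A picture is of the moment at which its call begins: read the wrist's pose just before it. get_calibration takes no time and is no camera call.
- arm.job_done(): hands the job in; it is judged then, once.
The state is a dict: "clock": time; "q": joint angles; "qd": joint speeds; "effort": joint torques, N m; "tcp_pos": TCP position; "tcp_rot": TCP orientation; "force": force on the tool from outside, world axes, zero at the start; "ft_torque": the same for the moment, N m; "finger_gap": finger opening in m; "finger_force": force on a finger pad.
Only numpy, scipy, OpenCV 4.12 (cv2) and the standard library are available. Lean on these libraries where they do the work, as an engineer would, in place of code of your own. Each camera call takes 0.05 s, during which the arm holds its last target. There are 200 camera calls.

## Working session

There is one attempt and no reset: what is moved stays moved. The work goes in short steps, Python scripts to look and compute and a shell command to move; the robot and the scene stay as the last step left them, time stands still between calls to the robot, and variables do not carry over. Pictures are saved under pics/ and viewed, at most 14 in all, crops included, and the job is handed in when it is done.

```bash
ls; mkdir -p pics
python3 - <<'E'
from workcell import arm
import cv2,numpy as np
for n in("scene","top"):
    cv2.imwrite(f"pics/{n}0.png",arm.capture(n)[:,:,::-1])
for n in("scene","top","wrist"):
    c=arm.get_calibration(n); print(n,{k:np.round(v,4).tolist() if not isinstance(v,str) else v for k,v in c.items()})
o=arm.get_obs();print(o)
E
```

```text
pics
shift.py
workcell.py
scene {'fx': 479.7277, 'fy': 479.7277, 'cx': 311.5145, 'cy': 192.0484, 'extrinsics': [[-0.8941, -0.3515, 0.2774, 0.9173], [0.4476, -0.7199, 0.5304, 0.6666], [0.0133, 0.5984, 0.8011, 1.1458], [0.0, 0.0, 0.0, 1.0]]}
top {'fx': 443.9315, 'fy': 443.9315, 'cx': 318.0184, 'cy': 193.0664, 'extrinsics': [[-0.0295, 0.9941, -0.1048, 0.4439], [-0.9994, -0.0309, -0.0123, -0.0168], [-0.0155, 0.1044, 0.9944, 1.143], [0.0, 0.0, 0.0, 1.0]]}
wrist {'fx': 326.7418, 'fy': 326.7418, 'cx': 318.6656, 'cy': 197.0716, 'hand_eye': [[-0.0, 0.9659, 0.259, 0.0714], [1.0, 0.0001, -0.0003, -0.0007], [-0.0003, 0.259, -0.9659, -0.1663], [0.0, 0.0, 0.0, 1.0]]}
{'clock': 0.1, 'q': array([ 1.17241557e+00,  3.51162465e-01,  1.65234407e+00, -2.81322845e-06,
        1.13908265e+00, -8.45977579e-02]), 'qd': array([-0.00060733, -0.00024173, -0.00012276, -0.00113918,  0.00056309,
       -0.00165895]), 'effort': array([ 1.23641508e-03, -4.98029888e+01, -2.85700107e+01,  7.00575951e-02,
        2.39187997e-02, -1.71235826e-05]), 'tcp_pos': array([0.16962168, 0.52287741, 0.21817224]), 'tcp_rot': array([-4.90830866e-01, -3.10277382e+00,  1.52077348e-03]), 'force': array([ 0.27442602, -0.09708299, -0.40075938]), 'ft_torque': array([-0.0050024 , -0.00616755, -0.00101008]), 'finger_force': 0.0, 'finger_gap': 0.09262968610122252}
```

View pics/top0.png

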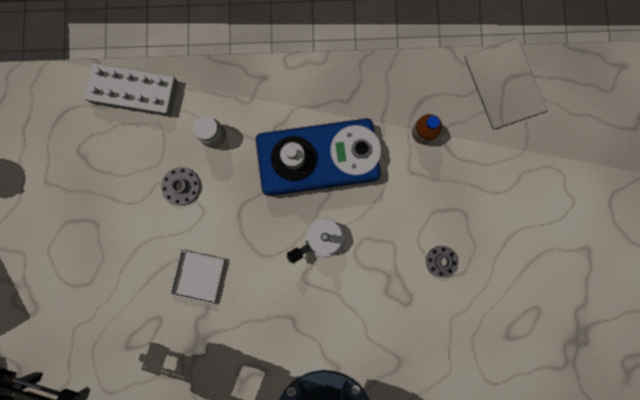

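View pics/scene0.png

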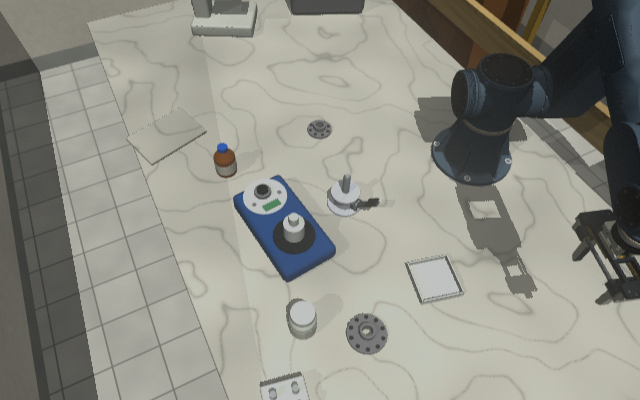

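```bash
cat > h.py <<'E'
from workcell import arm
import cv2,numpy as np
from scipy.spatial.transform import Rotation as R
def cam(n,o=None):
    c=arm.get_calibration(n)
    if n!="wrist": return c,np.array(c["extrinsics"])
    o=o or arm.get_obs(); T=np.eye(4);T[:3,:3]=R.from_rotvec(o["tcp_rot"]).as_matrix();T[:3,3]=o["tcp_pos"]
    return c,T@np.array(c["hand_eye"])
def ray(n,u,v,o=None):
    c,T=cam(n,o); d=T[:3,:3]@np.array([(u-c["cx"])/c["fx"],-(v-c["cy"])/c["fy"],-1]); return T[:3,3],d
def px(n,u,v,z,o=None):
    p,d=ray(n,u,v,o); return p+d*(z-p[2])/d[2]
def proj(n,P,o=None):
    c,T=cam(n,o); q=np.linalg.inv(T)@np.r_[P,1]; return np.array([c["cx"]+c["fx"]*q[0]/-q[2],c["cy"]+c["fy"]*q[1]/q[2]])
def tri(obs):
    A=np.zeros((3,3));b=np.zeros(3)
    for n,u,v in obs:
        p,d=ray(n,u,v);d=d/np.linalg.norm(d);M=np.eye(3)-np.outer(d,d);A+=M;b+=M@p
    return np.linalg.solve(A,b)
def to(P,ang=None):
    "tool-frame shift to world point P (tcp) and the turn about tool z so that tool y heads at ang (mod pi)"
    o=arm.get_obs();Rm=R.from_rotvec(o["tcp_rot"]).as_matrix();s=Rm.T@(np.array(P)-o["tcp_pos"]);r=None
    if ang is not None:
        a=np.arctan2(Rm[1,1],Rm[0,1]); d=(ang-a+np.pi/2)%np.pi-np.pi/2; r=-d
    return np.round(s,4),r,o["q"].round(2)
E
python3 - <<'E'
import cv2
a=cv2.imread("pics/top0.png")[105:315,150:470];cv2.imwrite("pics/top0c.png",cv2.resize(a,None,fx=2.5,fy=2.5,interpolation=cv2.INTER_CUBIC))
a=cv2.imread("pics/scene0.png")[100:360,180:500];cv2.imwrite("pics/scene0c.png",cv2.resize(a,None,fx=2.3,fy=2.3,interpolation=cv2.INTER_CUBIC))
E
```

```text
(no output)
```

View pics/top0c.png

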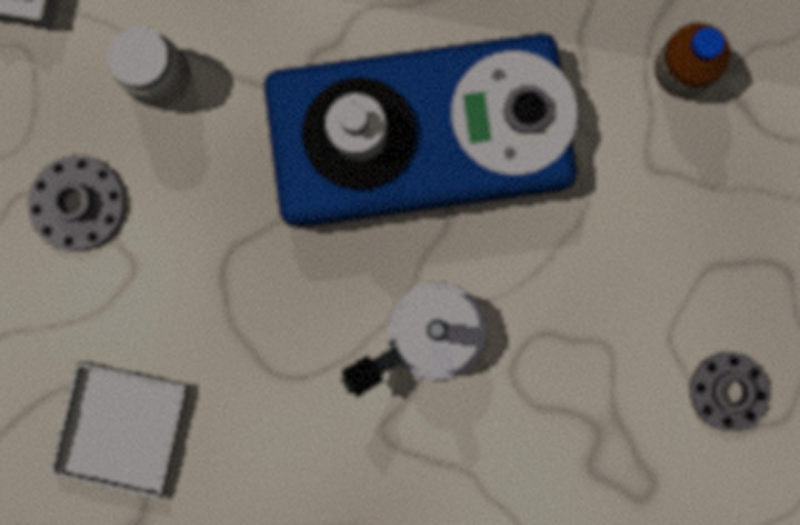

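View pics/scene0c.png

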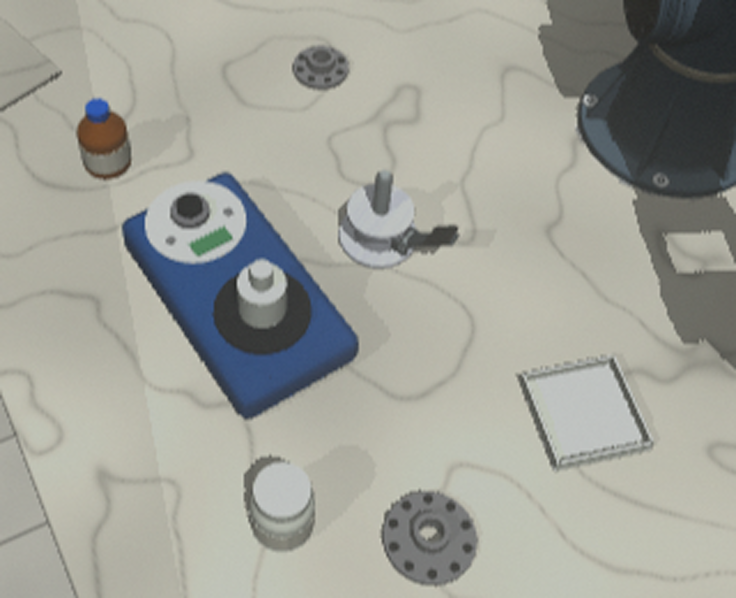

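Run:
```python
from h import *
T=lambda u,v:("top",150+u/2.5-.3,105+v/2.5-.3)
S=lambda u,v:("scene",180+u/2.3-.3,100+v/2.3-.3)
for n,z,t,s in [("knob",.15,(355,113),(261,268)),("captop",.122,(356,124),None),("plate",.07,(360,133),(262,310)),("spindle",.128,(437,329),(383,175)),("carrier",.058,(437,330),(381,213)),("pad",.068,(362,375),(440,235)),
 ("medhub",.028,(73,201),(429,532)),("meddisc",.01,(78,202),(430,536)),("smhub",.028,(734,391),(321,55)),("smdisc",.01,(731,391),(321,67)),("button",.082,(528,106),(189,206)),("tray",.02,(127,429),(585,412)),
 ("jar",.09,(140,55),(282,490)),("bottle",.11,(709,42),(97,109))]:
    print(n,px(*T(*t),z).round(4), s and px(*S(*s),z).round(4), s and tri([T(*t),S(*s)]).round(4))
```

```text
knob [0.6491 0.0524 0.15  ] [0.6473 0.0545 0.15  ] [0.6481 0.0532 0.1493]
captop [0.6444 0.0537 0.122 ] None None
plate [0.6455 0.0535 0.07  ] [0.6492 0.0579 0.07  ] [0.6471 0.0539 0.0626]
spindle [ 0.4515 -0.0161  0.128 ] [ 0.4553 -0.0153  0.128 ] [ 0.4526 -0.0168  0.1246]
carrier [ 0.4511 -0.016   0.058 ] [ 0.4549 -0.0108  0.058 ] [ 0.4512 -0.016   0.0495]
pad [0.4101 0.0574 0.068 ] [0.4113 0.0555 0.068 ] [0.411  0.0567 0.0692]
medhub [0.5928 0.35   0.028 ] [0.5984 0.3554 0.028 ] [0.5948 0.353  0.0177]
meddisc [0.594  0.3508 0.01  ] [0.5945 0.3546 0.01  ] [0.5939 0.3528 0.0052]
smhub [ 0.3825 -0.308   0.028 ] [ 0.383  -0.3113  0.028 ] [ 0.3836 -0.3079  0.031 ]
smdisc [ 0.3816 -0.3097  0.01  ] [ 0.3853 -0.3057  0.01  ] [ 0.3815 -0.3119  0.0025]
button [ 0.6646 -0.111   0.082 ] [ 0.6684 -0.1069  0.082 ] [ 0.6664 -0.1119  0.0747]
tray [0.3618 0.2975 0.02  ] [0.3678 0.3114 0.02  ] [ 0.3591  0.3042 -0.0004]
jar [0.7257 0.2646 0.09  ] [0.7267 0.2696 0.09  ] [0.7264 0.2668 0.084 ]
bottle [ 0.7148 -0.2823  0.11  ] [ 0.7188 -0.2778  0.11  ] [ 0.7171 -0.2844  0.1025]
```

```bash
python3 - <<'E'
from h import *
print(to([.648,.053,.218],0))
E
echo '[-0.05,-0.025,0,0,0,0,0.093,-0.05,-0.025,0,0,0,0,0.093,-0.05,-0.025,0,0,0,0,0.093,-0.05,-0.025,0,0,0,0,0.093,-0.05,-0.025,0,0,0,0,0.093,-0.05,-0.025,0,0,0,0,0.093,-0.05,-0.025,0,0,0,0,0.093,-0.05,-0.025,0,0,0,0,0.093,-0.05,-0.025,0,0,0,0,0.093,-0.05,-0.025,0,0,0,0,0.093,-0.05,-0.025,0,0,0,0,0.093,-0.05,-0.025,0,0,0,0,0.093,0,0,0,0,0,0,0.093,0,0,0,0,0,0,0.093]' > mv.in && python3 shift.py mv.in 20
python3 - <<'E'
from h import *
print(to([.648,.053,.125],0))
o=arm.get_obs();cv2.imwrite("pics/w1.png",arm.capture("wrist")[:,:,::-1])
print(proj("wrist",[.648,.053,.15],o))
E
```

```text
clock: 1.85
tcp_pos: [0.6473, 0.0528, 0.2181]
tcp_rot: [-0.491, -3.102, 0.0]
force: [0.2, -0.1, -0.8]
finger_gap: 0.093
finger_force: 0.0
(array([-0.0007,  0.0004,  0.0931]), np.float64(1.256830462241801), array([ 0.01,  0.53,  1.37,  0.  ,  1.24, -1.25]))
[319.98491724 209.02966562]
```

View pics/w1.png

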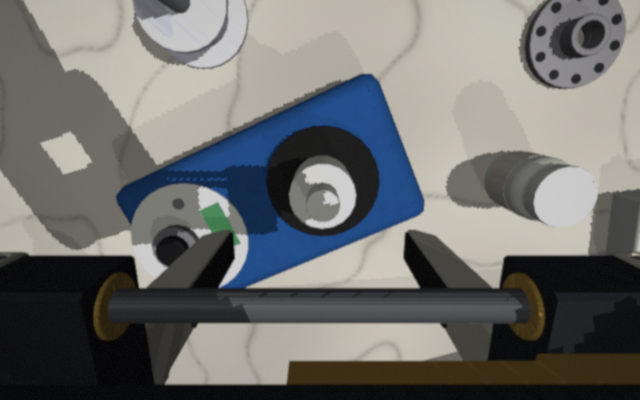

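Run:
```python
from h import *
o=arm.get_obs()
for u,v,z in[(323,203,.15),(323,180,.07),(321,190,.122),(173,252,.082),(587,36,.028),(573,41,.01)]: print(px("wrist",u,v,z,o).round(4))
p=px("wrist",323,203,.15,o); print(to([p[0],p[1],.125]))
```

```text
[0.6442 0.057  0.15  ]
[0.644  0.0582 0.07  ]
[0.6408 0.0568 0.122 ]
[ 0.6654 -0.107   0.082 ]
[0.594  0.3516 0.028 ]
[0.5951 0.3511 0.01  ]
(array([0.0039, 0.0026, 0.0934]), None, array([ 0.01,  0.53,  1.37,  0.  ,  1.24, -1.25]))
```

```bash
echo '[0.002,0.002,0.03,0,0,0,0.093,0,0,0.03,0,0,0,0.093,0,0,0.02,0,0,0,0.093,0,0,0.013,0,0,0,0.093,0,0,0,0,0,0,0.093,0,0,0,0,0,0,0.02,0,0,0,0,0,0,0.02,0,0,0,0,0,0,0.02,0,0,0,0,0,0,0.02]' > mv.in && python3 shift.py mv.in 20
```

```text
clock: 3.02
tcp_pos: [0.6466, 0.0551, 0.1258]
tcp_rot: [0.491, 3.103, 0.0]
force: [-0.4, 0.9, 0.3]
finger_gap: 0.0578
finger_force: 0.0
```

```bash
echo '[0,0,0,0,0,0,0.02,0,0,0,0,0,0,0.02,0,0,0,0,0,0,0.02,0,0,0,0,0,0,0.02,0,0,0,0,0,0,0.02,0,0,0,0,0,0,0.02]' > mv.in && python3 shift.py mv.in
```

```text
clock: 3.78
tcp_pos: [0.6465, 0.0551, 0.1256]
tcp_rot: [-0.491, -3.103, 0.0]
force: [-0.5, 0.5, -0.2]
finger_gap: 0.0256
finger_force: 20.0
```

```bash
echo '[0,0,-0.03,0,0,0,0.02,0,0,-0.05,0,0,0,0.02,0,0,-0.02,0,0,0,0.02]' > mv.in && python3 shift.py mv.in
python3 - <<'E'
from h import *
print(to([.363,.302,.063]))
E
```

```text
clock: 4.15
tcp_pos: [0.6474, 0.0551, 0.2287]
tcp_rot: [0.49, 3.099, 0.001]
force: [-0.4, 0.3, -1.2]
finger_gap: 0.0254
finger_force: 20.0
(array([0.3473, 0.1468, 0.1647]), None, array([ 0.01,  0.52,  1.36,  0.  ,  1.25, -1.24]))
```

```bash
echo '[0.05,0.021,0,0,0,0,0.02,0.05,0.021,0,0,0,0,0.02,0.05,0.021,0,0,0,0,0.02,0.05,0.021,0,0,0,0,0.02,0.05,0.021,0,0,0,0,0.02,0.05,0.021,0,0,0,0,0.02,0.047,0.021,0,0,0,0,0.02,0,0,0.05,0,0,0,0.02,0,0,0.05,0,0,0,0.02,0,0,0.04,0,0,0,0.02,0,0,0.015,0,0,0,0.02,0,0,0.005,0,0,0,0.02,0,0,0.004,0,0,0,0.02,0,0,0,0,0,0,0.02]' > mv.in && python3 shift.py mv.in
```

```text
clock: 5.9
tcp_pos: [0.3623, 0.3023, 0.0624]
tcp_rot: [0.491, 3.102, 0.001]
force: [0.3, 0.1, -0.5]
finger_gap: 0.0258
finger_force: 20.0
```

```bash
echo '[0,0,0.002,0,0,0,0.02,0,0,0,0,0,0,0.07,0,0,0,0,0,0,0.07,0,0,0,0,0,0,0.07,0,0,0,0,0,0,0.07,0,0,-0.04,0,0,0,0.093,0,0,-0.05,0,0,0,0.093,0,0,-0.05,0,0,0,0.093,0,0,-0.04,0,0,0,0.093,0,0,0,0,0,0,0.093]' > mv.in && python3 shift.py mv.in
python3 - <<'E'
from h import *
print(to([.452,-.016,.21],119*np.pi/180))
E
```

```text
clock: 7.15
tcp_pos: [0.3629, 0.3027, 0.2423]
tcp_rot: [0.49, 3.099, 0.006]
force: [0.1, 0.1, -0.4]
finger_gap: 0.0928
finger_force: 0.0
(array([-0.1831, -0.2758,  0.0317]), np.float64(-0.8199026141285062), array([ 0.6 ,  0.18,  1.82, -0.  ,  1.14, -0.66]))
```

```bash
echo '[-0.03,-0.046,0.005,0,0,0,0.093,-0.03,-0.046,0.005,0,0,0,0.093,-0.03,-0.046,0.005,0,0,0,0.093,-0.03,-0.046,0.005,0,0,0,0.093,-0.03,-0.046,0.005,0,0,0,0.093,-0.032,-0.046,0.005,0,0,0,0.093,0,0,0,0,0,0,0.093,0,0,0,0,0,0,0.093]' > mv.in && python3 shift.py mv.in
python3 - <<'E'
from h import *
o=arm.get_obs();print(o["tcp_pos"])
t=arm.capture("top");s=arm.capture("scene");w=arm.capture("wrist")
up=lambda a,f:cv2.resize(a,None,fx=f,fy=f,interpolation=cv2.INTER_CUBIC)
A=up(w[90:290,150:470],2.5); 
B=np.hstack([up(t[130:180,260:320],4)[:,:240],up(s[200:250,260:320],4),up(t[240:310,160:240],200/70)[:, :229]]) if 0 else None
cv2.imwrite("pics/w2.png",A[:,:,::-1]); cv2.imwrite("pics/t2.png",t[:,:,::-1]);cv2.imwrite("pics/s2.png",s[:,:,::-1])
print(proj("wrist",[.452,-.016,.128],o))
E
```

```text
clock: 8.15
tcp_pos: [0.4492, -0.0162, 0.2088]
tcp_rot: [-0.491, -3.101, -0.0]
force: [0.5, -0.4, -0.4]
finger_gap: 0.0927
finger_force: 0.0
[ 0.44916836 -0.01624462  0.20883291]
[320.84777774 206.76700573]
```

View pics/w2.png

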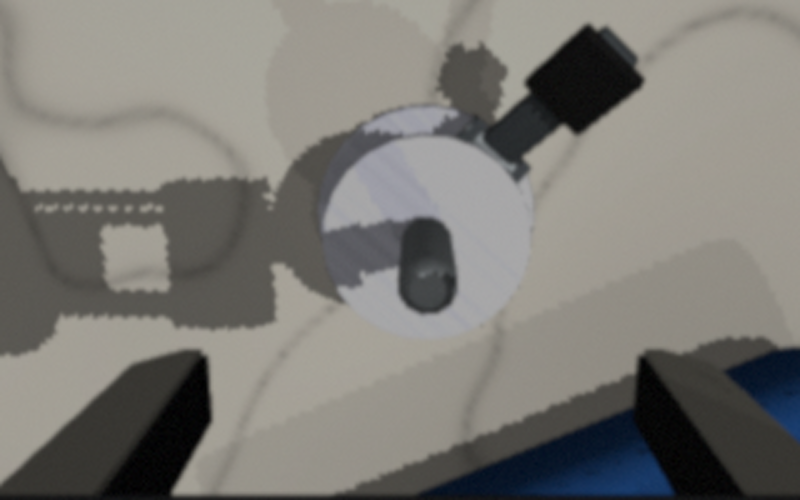

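```bash
echo '[-0.002,0.001,0.05,0,0,0,0.093,0,0,0.05,0,0,0,0.093,0,0,0.03,0,0,0,0.093,0,0,0.01,0,0,0,0.093,0,0,0,0,0,0,0.01,0,0,0,0,0,0,0.01,0,0,0,0,0,0,0.01,0,0,0,0,0,0,0.01,0,0,0,0,0,0,0.01,0,0,0,0,0,0,0.01,0,0,0,0,0,0,0.01,0,0,0,0,0,0,0.01,0,0,0,0,0,0,0.01,0,0,0,0,0,0,0.01,0,0,0,0,0,0,0.01,0,0,0,0,0,0,0.01]' > mv.in && python3 shift.py mv.in 50
python3 - <<'E'
from h import *
t=cv2.imread("pics/t2.png");s=cv2.imread("pics/s2.png")
up=lambda a:cv2.resize(a,(400,300),interpolation=cv2.INTER_CUBIC)
cv2.imwrite("pics/tm2.png",np.vstack([np.hstack([up(t[130:190,255:335]),up(s[190:265,245:345])]),np.hstack([up(t[240:315,155:255]),up(s[245:320,390:490])])]))
E
```

```text
clock: 10.3
tcp_pos: [0.4521, -0.0163, 0.0696]
tcp_rot: [0.491, 3.103, 0.0]
force: [1.3, 1.7, -2.0]
finger_gap: 0.0194
finger_force: 50.0
```

View pics/tm2.png

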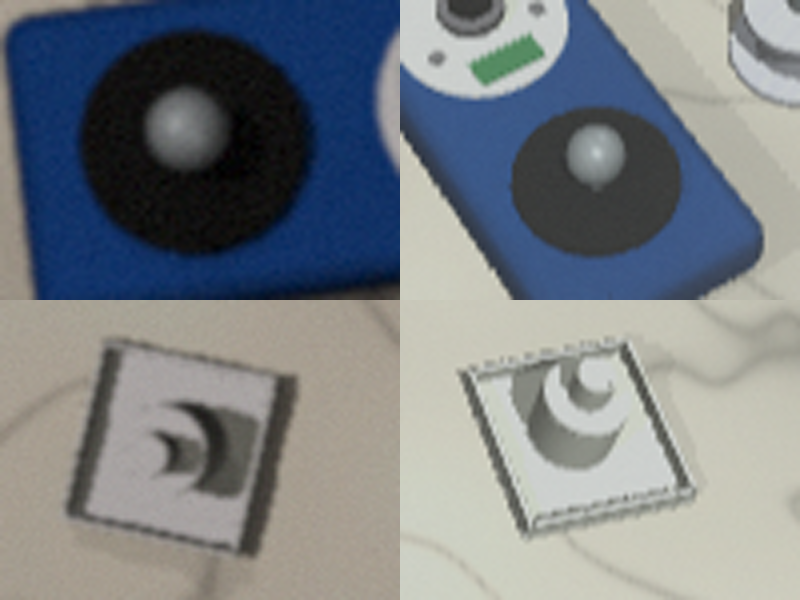

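```bash
python3 - <<'E'
from h import *
B=[("top",292,155),("scene",293.85,228.1)];P=[("top",293.8,158.2),("scene",293.7,234.8)]
for b in B: print(px(*b,.096).round(4))
for b in P: print(px(*b,.07).round(4))
print(tri(B),tri(P))
E
echo '[0,0,-0.05,0,0,0,0.01,0,0,-0.05,0,0,0,0.01,0,0,-0.03,0,0,0,0.01,0,0,0,0,0,0,0.01]' > mv.in && python3 shift.py mv.in
```

```text
[0.6478 0.0557 0.096 ]
[0.6469 0.0555 0.096 ]
[0.6448 0.0533 0.07  ]
[0.6494 0.0589 0.07  ]
[0.6473712  0.05584526 0.09700171] [0.6468135  0.05376253 0.0605195 ]
clock: 10.8
tcp_pos: [0.4523, -0.0165, 0.2005]
tcp_rot: [0.491, 3.101, -0.0]
force: [-0.5, -0.3, -6.5]
finger_gap: 0.0194
finger_force: 50.0
```

Run:
```python
from h import *
print(to([.6468,.0557,.205]))
```

```text
(array([-0.1627,  0.1287, -0.0041]), None, array([-0.14,  0.19,  1.91, -0.  ,  1.03, -1.4 ]))
```

```bash
echo '[-0.025,0.02,-0.004,0,0,0,0.01,-0.035,0.028,0,0,0,0,0.01,-0.035,0.028,0,0,0,0,0.01,-0.035,0.028,0,0,0,0,0.01,-0.022,0.017,0,0,0,0,0.01,-0.0107,0.0077,0,0,0,0,0.01,0,0,0,0,0,0,0.01,0,0,0,0,0,0,0.01,0,0,0,0,0,0,0.01,0,0,0,0,0,0,0.01]' > mv.in && python3 shift.py mv.in
python3 - <<'E'
from h import *
print(to([.6468,.0557,.205]))
t=arm.capture("top");s=arm.capture("scene")
up=lambda a:cv2.resize(a,(400,300),interpolation=cv2.INTER_CUBIC)
cv2.imwrite("pics/m3.png",np.hstack([up(t[115:190,245:345]),up(s[175:250,245:345])])[:,:,::-1])
o=arm.get_obs()["tcp_pos"]; 
for z in(.128,.058,0):
  q=[o[0],o[1],o[2]-.0696+z]
  print(z,(proj("top",q)-[245,115])*4,(proj("scene",q)-[245,175])*4+[400,0])
E
```

```text
clock: 12.05
tcp_pos: [0.6462, 0.0557, 0.2037]
tcp_rot: [0.491, 3.103, -0.0]
force: [0.3, 0.6, -6.3]
finger_gap: 0.0193
finger_force: 50.0
(array([-0.0006,  0.0002, -0.0013]), None, array([ 0.01,  0.54,  1.39, -0.  ,  1.21, -1.24]))
0.128 [163.79397264 100.52243824] [591.76439798  57.40352136]
0.058 [175.01052471 129.16253465] [593.81535179 127.03821205]
0 [183.15050422 149.94697861] [595.37065127 179.84427606]
```

View pics/m3.png

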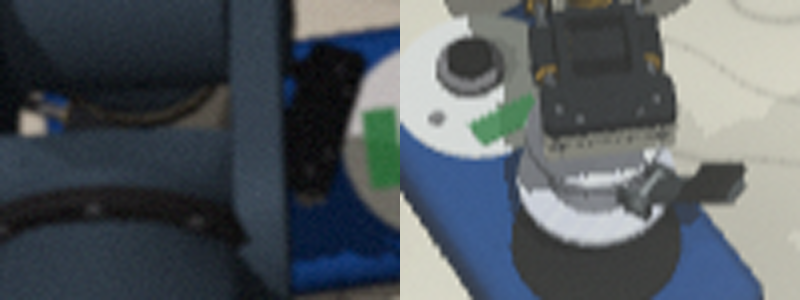

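```bash
echo '[-0.0005,0,0.015,0,0,0,0.01,0,0,0.008,0,0,0,0.01,0,0,0.005,0,0,0,0.01,0,0,0.005,0,0,0,0.01,0,0,0,0,0,0,0.01]' > mv.in && python3 shift.py mv.in; echo '[0,0,0.005,0,0,0,0.01,0,0,0.005,0,0,0,0.01,0,0,0,0,0,0,0.01]' > mv.in && python3 shift.py mv.in
```

```text
clock: 12.78
tcp_pos: [0.6469, 0.0557, 0.1703]
tcp_rot: [-0.491, -3.103, 0.0]
force: [0.0, -0.1, -5.9]
finger_gap: 0.0194
finger_force: 50.0
clock: 13.15
tcp_pos: [0.6467, 0.0557, 0.1601]
tcp_rot: [-0.491, -3.102, 0.0]
force: [-0.6, -0.6, -6.2]
finger_gap: 0.0194
finger_force: 50.0
```

```bash
echo '[0,0,0.008,0,0,0,0.01,0,0,0.006,0,0,0,0.01,0,0,0.004,0,0,0,0.01,0,0,0.002,0,0,0,0.01,0,0,0,0,0,0,0.01]' > mv.in && python3 shift.py mv.in; echo '[0,0,0.001,0,0,0,0.01,0,0,0,0,0,0,0.01]' > mv.in && python3 shift.py mv.in
```

```text
clock: 13.78
tcp_pos: [0.6469, 0.0557, 0.1406]
tcp_rot: [-0.491, -3.103, 0.0]
force: [0.2, 0.2, -6.7]
finger_gap: 0.0192
finger_force: 50.0
clock: 14.02
tcp_pos: [0.647, 0.0557, 0.1397]
tcp_rot: [0.491, 3.103, 0.0]
force: [-0.7, 0.9, -6.4]
finger_gap: 0.0191
finger_force: 50.0
```

```bash
echo '[0,0,0.001,0,0,0,0.01,0,0,0,0,0,0,0.01]' > mv.in && python3 shift.py mv.in; echo '[0,0,0.001,0,0,0,0.01,0,0,0,0,0,0,0.01]' > mv.in && python3 shift.py mv.in
```

```text
clock: 14.28
tcp_pos: [0.6472, 0.0557, 0.1396]
tcp_rot: [0.491, 3.102, 0.0]
force: [-4.4, -0.4, 4.8]
finger_gap: 0.019
finger_force: 50.0
clock: 14.52
tcp_pos: [0.6472, 0.0557, 0.1396]
tcp_rot: [0.49, 3.102, 0.0]
force: [-8.6, 0.5, 13.0]
finger_gap: 0.0192
finger_force: 50.0
```

```bash
echo '[0,0,-0.002,0,0,0,0.01,0,0,0,0,0,0,0.093,0,0,0,0,0,0,0.093,0,0,0,0,0,0,0.093,0,0,0,0,0,0,0.093,0,0,0,0,0,0,0.093,0,0,-0.03,0,0,0,0.093,0,0,-0.05,0,0,0,0.093,0,0,-0.02,0,0,0,0.093,0,0,0,0,0,0,0.093]' > mv.in && python3 shift.py mv.in 20
python3 - <<'E'
from h import *
o=arm.get_obs();w=arm.capture("wrist");s=arm.capture("scene")
up=lambda a:cv2.resize(a,(400,300),interpolation=cv2.INTER_CUBIC)
cv2.imwrite("pics/m4.png",np.hstack([up(w[70:220,220:420]),up(s[175:250,245:345])])[:,:,::-1])
print(o["tcp_pos"],proj("wrist",[.647,.0557,.198],o),proj("wrist",[.647,.0557,.128],o),proj("scene",[.647,.0557,.198]),proj("scene",[.647,.0557,.07]))
E
```

```text
clock: 15.78
tcp_pos: [0.6476, 0.0557, 0.2411]
tcp_rot: [0.49, 3.1, 0.001]
force: [-0.1, -0.6, -0.0]
finger_gap: 0.0926
finger_force: 0.0
[0.64757667 0.05570504 0.24108425] [319.2537556  217.98402311] [319.01627987 192.30248308] [293.16138018 205.45821378] [294.00835628 233.51333439]
```

View pics/m4.png

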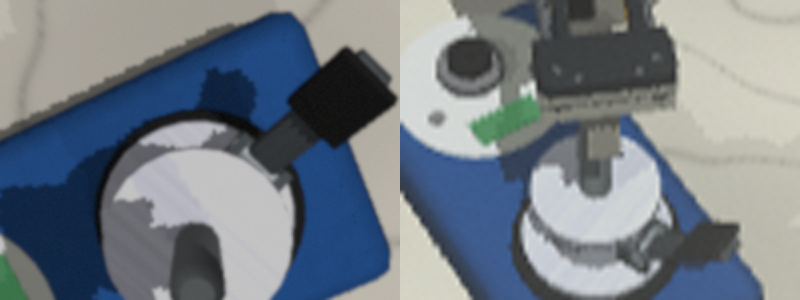

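Run:
```python
from h import *
p=px("wrist",390.7,118.2,.138);a=p-[.647,.0557,.138];print(p,np.linalg.norm(a[:2]),np.degrees(np.arctan2(a[1],a[0])))
u=a/np.linalg.norm(a); q=np.array([.647,.0557,0])+.09*u; q[2]=.2411; print(q,to(q,np.arctan2(u[1],u[0])+np.pi/2))
```

```text
[0.60229238 0.12953434 0.138     ] 0.08631501238324325 121.19543024167436
[0.60038371 0.1326865  0.2411    ] (array([ 0.0677,  0.059 , -0.0026]), np.float64(0.7126274756788966), array([ 0.01,  0.52,  1.35, -0.  ,  1.28, -1.24]))
```

```bash
echo '[0.034,0.03,0,0,0,0,0,0.034,0.029,0,0,0,0.17,0,0,0,0,0,0,0.18,0,0,0,0,0,0,0.18,0,0,0,0,0,0,0.18,0,0,0,0.02,0,0,0,0,0,0,0.03,0,0,0,0,0,0,0.02,0,0,0,0,0,0,0.01,0,0,0,0,0,0,0,0,0,0,0]' > mv.in && python3 shift.py mv.in
python3 - <<'E'
from h import *
print(to([.6004,.1327,.105],np.radians(31.2)))
E
```

```text
clock: 17.12
tcp_pos: [0.6, 0.1328, 0.1586]
tcp_rot: [-1.538, -2.738, 0.002]
force: [-0.3, -0.3, 0.3]
finger_gap: 0.0013
finger_force: 0.0
(array([-0.0003,  0.0004,  0.0536]), np.float64(0.0024051049528988067), array([ 0.14,  0.53,  1.53,  0.  ,  1.08, -0.4 ]))
```

```bash
echo '[0,0,0.008,0,0,0,0,0,0,0.006,0,0,0,0,0,0,0.006,0,0,0,0,0,0,0.006,0,0,0,0]' > mv.in && python3 shift.py mv.in; echo '[0,0,0.006,0,0,0,0,0,0,0.006,0,0,0,0,0,0,0.005,0,0,0,0]' > mv.in && python3 shift.py mv.in;echo '[0,0,0.003,0,0,0,0,0,0,0.002,0,0,0,0,0,0,0.002,0,0,0,0,0,0,0,0,0,0,0]' > mv.in && python3 shift.py mv.in
```

```text
clock: 17.62
tcp_pos: [0.6006, 0.1328, 0.1333]
tcp_rot: [1.539, 2.739, 0.0]
force: [0.2, -0.2, 0.9]
finger_gap: 0.0006
finger_force: 0.6
clock: 18.0
tcp_pos: [0.6004, 0.1328, 0.1162]
tcp_rot: [-1.539, -2.739, 0.0]
force: [-0.3, 0.8, 0.8]
finger_gap: 0.0004
finger_force: 0.7
clock: 18.5
tcp_pos: [0.6005, 0.1328, 0.1095]
tcp_rot: [1.539, 2.739, -0.0]
force: [0.3, 0.1, -0.1]
finger_gap: 0.0006
finger_force: 0.0
```

```bash
for i in 1 2 3; do :; done; echo '[0,0,0.002,0,0,0,0,0,0,0,0,0,0,0]' > mv.in && python3 shift.py mv.in | sed -n '2p;4p'; echo '[0,0,0.001,0,0,0,0,0,0,0,0,0,0,0]' > mv.in && python3 shift.py mv.in| sed -n '2p;4p'; echo '[0,0,0.001,0,0,0,0,0,0,0,0,0,0,0]' > mv.in && python3 shift.py mv.in| sed -n '2p;4p'
python3 - <<'E'
from h import *
s=arm.capture("scene")
cv2.imwrite("pics/m5.png",cv2.resize(s[160:260,245:365],(720,600),interpolation=cv2.INTER_CUBIC)[:,:,::-1])
E
```

```text
tcp_pos: [0.6005, 0.1328, 0.1075]
force: [-0.7, 0.2, 0.1]
tcp_pos: [0.6005, 0.1328, 0.1066]
force: [-0.2, -0.4, -0.1]
tcp_pos: [0.6005, 0.1328, 0.1055]
force: [0.9, 0.7, -0.6]
```

View pics/m5.png

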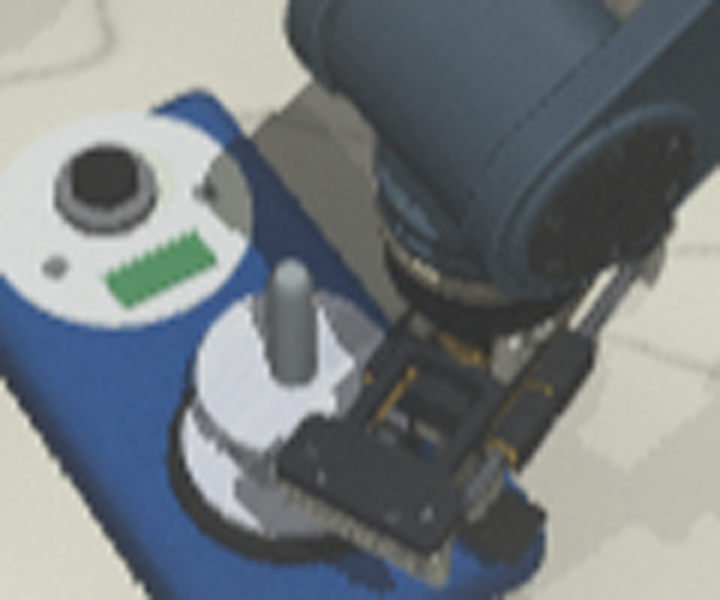

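```bash
python3 - <<'E'
from h import *
print(px("scene",329,247.5,.105),px("scene",322.5,235.7,.138))
u=np.array([np.cos(np.radians(121.2)),np.sin(np.radians(121.2)),0])
for r,z in((.097,.105),(.0775,.138),(.12,.105)): print(proj("scene",np.array([.647,.0557,z])+r*u))
E
echo '[0,0,0.001,0,0,0,0,0,0,0,0,0,0,0]' > mv.in && python3 shift.py mv.in| sed -n '2p;4p'; echo '[0,0,0.001,0,0,0,0,0,0,0,0,0,0,0]' > mv.in && python3 shift.py mv.in| sed -n '2p;4p'
```

```text
[0.59496718 0.15096041 0.105     ] [0.60396817 0.13080552 0.138     ]
[326.08189164 243.94310493]
[319.81652589 233.3933884 ]
[333.97679556 248.25532087]
tcp_pos: [0.6006, 0.1329, 0.1051]
force: [-1.8, -0.2, 5.4]
tcp_pos: [0.6006, 0.1333, 0.1045]
force: [-3.8, 2.3, 9.1]
```

```bash
echo '[0,0,-0.01,0,0,0,0,0,0,-0.03,0,0,0,0.05,0,0,-0.05,0,0,0,0.07,0,0,-0.05,0,0,0,0.07,0,0,0,0,0,0,0.07]' > mv.in && python3 shift.py mv.in
python3 - <<'E'
from h import *
o=arm.get_obs();w=arm.capture("wrist");s=arm.capture("scene");t=arm.capture("top")
cv2.imwrite("pics/w6.png",w[:,:,::-1]);cv2.imwrite("pics/s6.png",s[:,:,::-1]);cv2.imwrite("pics/t6.png",t[:,:,::-1])
up=lambda a:cv2.resize(a,(400,300),interpolation=cv2.INTER_CUBIC)
cv2.imwrite("pics/m6.png",np.vstack([np.hstack([up(w),up(s[175:265,245:365])]),np.hstack([up(t[150:225,140:240]),up(s[290:365,320:420])])])[:,:,::-1])
print(to([.594,.352,.22],np.arctan2(.352,.594)))
E
```

```text
clock: 20.42
tcp_pos: [0.6021, 0.1329, 0.248]
tcp_rot: [1.536, 2.734, 0.007]
force: [0.0, -0.5, -0.5]
finger_gap: 0.0358
finger_force: 0.0
(array([0.1905, 0.109 , 0.0225]), np.float64(0.01201732767893171), array([ 0.14,  0.45,  1.45, -0.  ,  1.25, -0.41]))
```

View pics/m6.png

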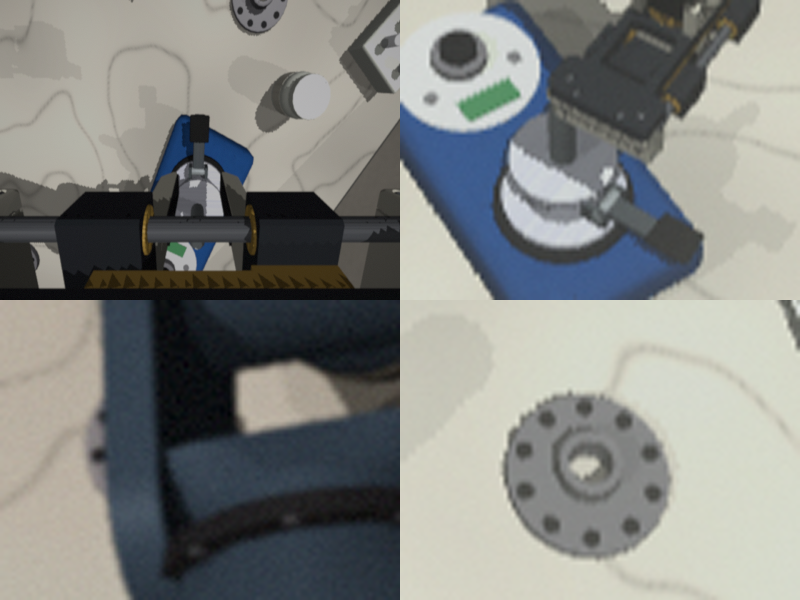

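```bash
echo '[0.048,0.027,0,0,0,0,0.093,0.048,0.027,0,0,0,0,0.093,0.048,0.027,0,0,0,0,0.093,0.047,0.028,0,0,0,0.012,0.093,0,0,0.03,0,0,0,0.093,0,0,0.03,0,0,0,0.093,0,0,0.04,0,0,0,0.093,0,0,0,0,0,0,0.093,0,0,0,0,0,0,0.093]' > mv.in && python3 shift.py mv.in
python3 - <<'E'
from h import *
o=arm.get_obs();w=arm.capture("wrist")
cv2.imwrite("pics/w7.png",w[60:310,160:480,::-1])
print(o["tcp_pos"],proj("wrist",[.594,.352,.028],o)-[160,60])
E
```

```text
clock: 21.7
tcp_pos: [0.5946, 0.3527, 0.1445]
tcp_rot: [1.555, 2.729, 0.001]
force: [0.7, -0.4, 0.5]
finger_gap: 0.0934
finger_force: 0.0
[0.59461299 0.35273412 0.14445041] [157.92431797 132.30167742]
```

View pics/w7.png

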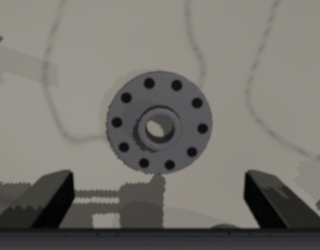

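Run:
```python
from h import *
for u,v,z in((160,128,.028),(159,123,.01)):
  p=px("wrist",u+160,v+60,z); print(p,to([p[0],p[1],.012]))
```

```text
[0.59407083 0.35645804 0.028     ] (array([0.0035, 0.0009, 0.1331]), None, array([ 0.47,  0.68,  1.31, -0.  ,  1.15, -0.07]))
[0.59306753 0.35651323 0.01      ] (array([0.004 , 0.    , 0.1331]), None, array([ 0.47,  0.68,  1.31, -0.  ,  1.15, -0.07]))
```

```bash
echo '[0.002,0,0.05,0,0,0,0.093,0,0,0.05,0,0,0,0.093,0,0,0.025,0,0,0,0.093,0,0,0.007,0,0,0,0.093,0,0,0,0,0,0,0.03,0,0,0,0,0,0,0.03,0,0,0,0,0,0,0.03,0,0,0,0,0,0,0.03,0,0,0,0,0,0,0.03,0,0,0,0,0,0,0.03,0,0,0,0,0,0,0.03,0,0,0,0,0,0,0.03]' > mv.in && python3 shift.py mv.in 25
```

```text
clock: 23.25
tcp_pos: [0.5933, 0.3544, 0.0117]
tcp_rot: [1.555, 2.73, 0.0]
force: [-0.1, 0.5, 0.5]
finger_gap: 0.0389
finger_force: 25.0
```

```bash
echo '[0,0,-0.02,0,0,0,0.03,0,0,-0.05,0,0,0,0.03,0,0,-0.06,0,0,0,0.03,0,0,-0.06,0,0,0,0.03,0,0,-0.03,0,0,0,0.03,0,0,0,0,0,0,0.03,0,0,0,0,0,0,0.03]' > mv.in && python3 shift.py mv.in
python3 - <<'E'
from h import *
o=arm.get_obs();w=arm.capture("wrist")
cv2.imwrite("pics/w8.png",cv2.resize(w[150:310,220:420,::-1],None,fx=4,fy=3.75,interpolation=cv2.INTER_CUBIC)) if 0 else cv2.imwrite("pics/w8.png",cv2.resize(w[120:270,220:420,::-1],None,fx=4,fy=4,interpolation=cv2.INTER_CUBIC))
m=o["tcp_pos"]
for z in(.016,-.002):
  print((proj("wrist",m+[0,0,z],o)-[220,120])*4)
print(to([.647,.0557,m[2]]))
E
```

```text
clock: 24.12
tcp_pos: [0.5926, 0.354, 0.2304]
tcp_rot: [-1.555, -2.729, 0.003]
force: [0.8, 0.4, -1.8]
finger_gap: 0.039
finger_force: 25.0
[397.12987176 545.70513556]
[397.11915999 489.26896177]
(array([-0.2844, -0.1052, -0.0003]), None, array([ 0.47,  0.6 ,  1.23, -0.  ,  1.31, -0.06]))
```

View pics/w8.png

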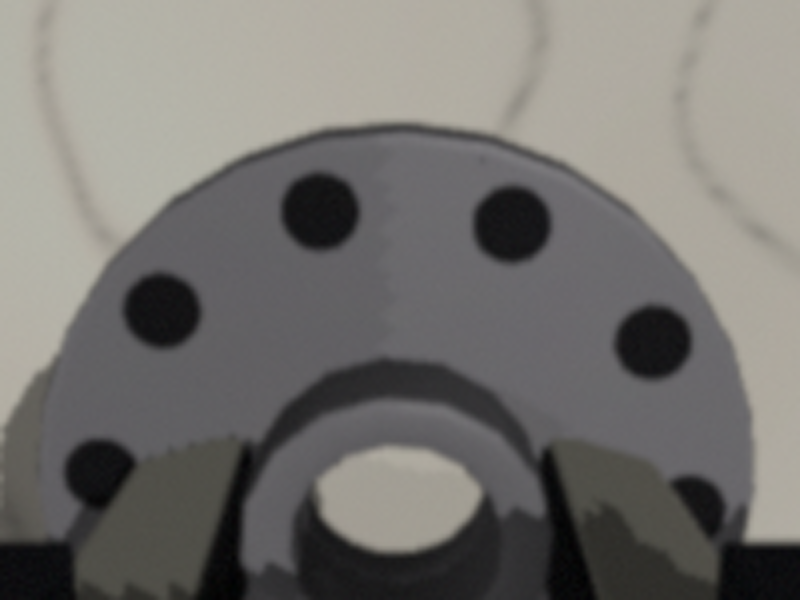

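Run:
```python
from h import *
o=arm.get_obs();m=o["tcp_pos"];x=R.from_rotvec(o["tcp_rot"]).as_matrix()[:,0]
for r,z in((.02,.016),(.013,.016),(.05,-.002),(.051,-.002)): print(r,((proj("wrist",m+r*x+[0,0,z],o)-[220,120])*4).round(1))
```

```text
0.02 [397.1 394.1]
0.013 [397.1 448.3]
0.05 [397.3 127.6]
0.051 [397.3 119.8]
```

```bash
echo '[-0.03,-0.011,0,0,0,0,0.03,-0.05,-0.0185,0,0,0,0,0.03,-0.05,-0.0185,0,0,0,0,0.03,-0.05,-0.0185,0,0,0,0,0.03,-0.05,-0.0185,0,0,0,0,0.03,-0.03,-0.011,0,0,0,0,0.03,-0.0175,-0.0065,0,0,0,0,0.03,-0.007,-0.0027,0,0,0,0,0.03,0,0,0,0,0,0,0.03,0,0,0,0,0,0,0.03]' > mv.in && python3 shift.py mv.in
python3 - <<'E'
from h import *
o=arm.get_obs();w=arm.capture("wrist");s=arm.capture("scene")
print(to([.647,.0557,.23]))
cv2.imwrite("pics/m9.png",np.hstack([cv2.resize(w[170:290,240:400,::-1],(400,300)),cv2.resize(s[150:255,225:365,::-1],(400,300))]))
print((proj("wrist",[.647,.0557,.198],o)-[240,170])*2.5)
E
```

```text
clock: 25.42
tcp_pos: [0.6476, 0.0571, 0.2315]
tcp_rot: [-1.554, -2.73, -0.0]
force: [0.6, 1.3, -1.5]
finger_gap: 0.0388
finger_force: 25.0
(array([-0.0007, -0.0012,  0.0017]), None, array([ 0.02,  0.52,  1.36,  0.  ,  1.26, -0.52]))
[193.25632107 136.16330979]
```

View pics/m9.png

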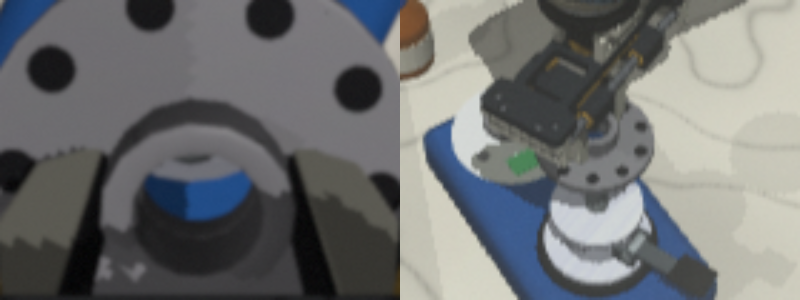

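```bash
echo '[-0.0007,-0.0012,0.01,0,0,0,0.03,0,0,0.008,0,0,0,0.03,0,0,0.008,0,0,0,0.03,0,0,0.008,0,0,0,0.03,0,0,0,0,0,0,0.03]' > mv.in && python3 shift.py mv.in; echo '[0,0,0.01,0,0,0,0.03,0,0,0.01,0,0,0,0.03,0,0,0,0,0,0,0.03]' > mv.in && python3 shift.py mv.in
```

```text
clock: 26.15
tcp_pos: [0.6468, 0.0547, 0.1968]
tcp_rot: [-1.555, -2.729, 0.001]
force: [-0.0, -0.4, -1.4]
finger_gap: 0.0386
finger_force: 25.0
clock: 26.52
tcp_pos: [0.6466, 0.0548, 0.1765]
tcp_rot: [-1.554, -2.728, 0.001]
force: [-0.2, 0.3, -2.2]
finger_gap: 0.0395
finger_force: 25.0
```

Threaded with no side force; 36 mm to go.

```bash
echo '[0,0,0.012,0,0,0,0.03,0,0,0.012,0,0,0,0.03,0,0,0.008,0,0,0,0.03,0,0,0.002,0,0,0,0.03,0,0,0,0,0,0,0.03]' > mv.in && python3 shift.py mv.in; echo '[0,0,0.001,0,0,0,0.03,0,0,0,0,0,0,0.03]' > mv.in && python3 shift.py mv.in| sed -n '2p;4p';echo '[0,0,0.001,0,0,0,0.03,0,0,0,0,0,0,0.03]' > mv.in && python3 shift.py mv.in| sed -n '2p;4p'
```

```text
clock: 27.15
tcp_pos: [0.6472, 0.0548, 0.1437]
tcp_rot: [1.555, 2.729, 0.0]
force: [0.1, -0.3, -0.9]
finger_gap: 0.0388
finger_force: 25.0
tcp_pos: [0.6472, 0.0547, 0.1429]
force: [0.1, 0.2, -0.7]
tcp_pos: [0.6471, 0.0547, 0.1416]
force: [0.0, 0.2, -1.2]
```

```bash
echo '[0,0,0.001,0,0,0,0.03,0,0,0,0,0,0,0.093,0,0,0,0,0,0,0.093,0,0,0,0,0,0,0.093,0,0,0,0,0,0,0.093,0,0,-0.03,0,0,0,0.093,0,0,-0.05,0,0,0,0.093,0,0,-0.04,0,0,0,0.093,0,0,0,0,0,0,0.093]' > mv.in && python3 shift.py mv.in
python3 - <<'E'
from h import *
t=arm.capture("top");s=arm.capture("scene")
up=lambda a,:cv2.resize(a,(400,300),interpolation=cv2.INTER_CUBIC)
cv2.imwrite("pics/m10.png",np.vstack([np.hstack([up(s[165:255,245:365]),up(s[95:170,270:370])]),np.hstack([up(t[225:300,390:490]),up(s[245:320,390:490])])])[:,:,::-1])
print(to([.383,-.308,.23],np.arctan2(-.308,.383)))
E
```

```text
clock: 28.78
tcp_pos: [0.6483, 0.0548, 0.2641]
tcp_rot: [1.553, 2.725, 0.005]
force: [-0.1, 0.6, -0.6]
finger_gap: 0.0927
finger_force: 0.0
(array([-0.1776, -0.4119,  0.0302]), np.float64(1.2122893106536021), array([ 0.01,  0.5 ,  1.32, -0.  ,  1.32, -0.52]))
```

View pics/m10.png

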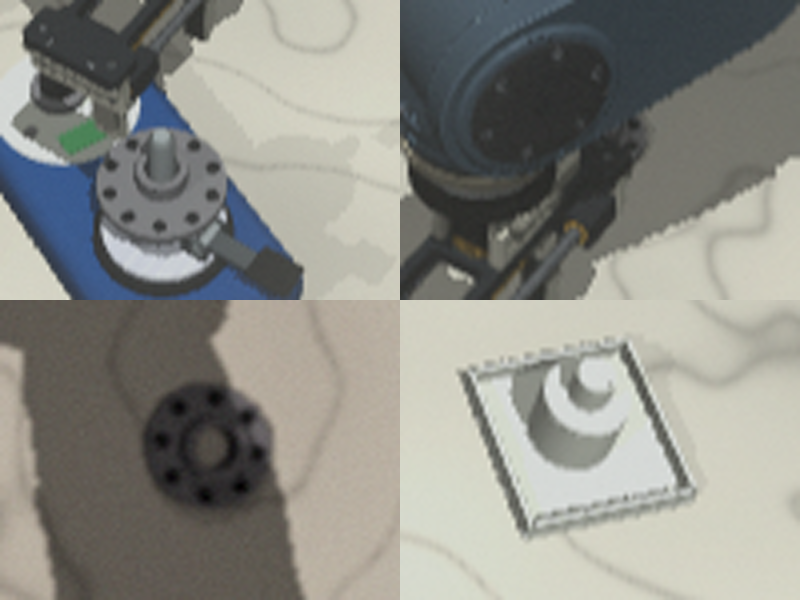

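```bash
echo '[-0.01,-0.024,0,0,0,0,0.093,-0.02,-0.046,0,0,0,0,0.093,-0.02,-0.046,0,0,0,0,0.093,-0.02,-0.046,0,0,0,0,0.093,-0.02,-0.046,0,0,0,0,0.093,-0.02,-0.046,0,0,0,0,0.093,-0.02,-0.046,0,0,0,0,0.093,-0.02,-0.046,0,0,0,0,0.093,-0.018,-0.046,0,0,0,0,0.093,-0.01,-0.02,0.06,0,0,0,0.093,0,0,0.06,0,0,0,0.093,0,0,0,0,0,0,0.093,0,0,0,0,0,0,0.093]' > mv.in && python3 shift.py mv.in
python3 - <<'E'
from h import *
o=arm.get_obs();w=arm.capture("wrist");cv2.imwrite("pics/w11.png",w[:,:,::-1])
print(to([.383,-.3095,.012]))
e=np.array([.383,-.3095,.01]);c=proj("wrist",e,o);print("pred disc",c,"hub",proj("wrist",[.383,-.3095,.028],o))
g=cv2.GaussianBlur(cv2.cvtColor(w,cv2.COLOR_RGB2GRAY),(3,3),0)
f,s=327,.27
k=cv2.HoughCircles(g,cv2.HOUGH_GRADIENT,1.2,40,param1=80,param2=18,minRadius=38,maxRadius=60);print(k[0][:4] if k is not None else k)
k=cv2.HoughCircles(g,cv2.HOUGH_GRADIENT,1,20,param1=80,param2=12,minRadius=18,maxRadius=30);print(k[0][:5] if k is not None else k)
E
```

```text
clock: 30.5
tcp_pos: [0.3843, -0.3082, 0.1434]
tcp_rot: [1.554, 2.729, -0.0]
force: [-0.8, -0.5, 1.6]
finger_gap: 0.0928
finger_force: 0.0
(array([ 0.0003, -0.002 ,  0.132 ]), None, array([-0.77,  0.34,  1.87,  0.  ,  0.92, -1.31]))
pred disc [317.03341323 187.89946757] hub [316.94699638 192.60388181]
[[317.40002  185.40001   41.72    ]
 [491.40002  313.80002   52.64    ]
 [139.8      315.        47.      ]
 [640.2      133.8       47.239998]]
[[323.5 195.5  29.4]
 [326.5 175.5  29.3]
 [514.5 295.5  23.9]
 [422.5 255.5  23.2]
 [299.5 195.5  19.4]]
```

```bash
echo '[0.001,-0.002,0.05,0,0,0,0.093,0,0,0.05,0,0,0,0.093,0,0,0.025,0,0,0,0.093,0,0,0.007,0,0,0,0.093,0,0,0,0,0,0,0.03,0,0,0,0,0,0,0.03,0,0,0,0,0,0,0.03,0,0,0,0,0,0,0.03,0,0,0,0,0,0,0.03,0,0,0,0,0,0,0.03,0,0,0,0,0,0,0.03,0,0,0,0,0,0,0.03]' > mv.in && python3 shift.py mv.in 25;echo '[0,0,-0.02,0,0,0,0.03,0,0,-0.05,0,0,0,0.03,0,0,-0.06,0,0,0,0.03,0,0,-0.06,0,0,0,0.03,0,0,-0.06,0,0,0,0.03,0,0,0,0,0,0,0.03,0,0,0,0,0,0,0.03]' > mv.in && python3 shift.py mv.in
python3 - <<'E'
from h import *
o=arm.get_obs();w=arm.capture("wrist");cv2.imwrite("pics/w12.png",w[:,:,::-1])
m=o["tcp_pos"];x=R.from_rotvec(o["tcp_rot"]).as_matrix()[:,0]
for r,z in((.04,-.002),(.02,.016),(.013,.016)): print(r,proj("wrist",m+r*x+[0,0,z],o).round(1))
print(w[150:240,317:322].mean((1,2)).round().astype(int).tolist())
print(cv2.imread("pics/w8.png")[::4,385:405].mean((1,2)).round().astype(int).tolist()[25:120])
print(to([.647,.0552,.255]))
E
```

```text
clock: 32.05
tcp_pos: [0.3816, -0.3083, 0.0103]
tcp_rot: [1.555, 2.729, -0.0]
force: [-0.2, 0.4, 6.2]
finger_gap: 0.0397
finger_force: 25.8
clock: 32.92
tcp_pos: [0.381, -0.3077, 0.2588]
tcp_rot: [-1.554, -2.728, -0.001]
force: [-0.7, 0.1, -1.6]
finger_gap: 0.0393
finger_force: 25.4
0.04 [319.3 171.1]
0.02 [319.4 218.5]
0.013 [319.3 232. ]
[175, 177, 178, 178, 178, 178, 178, 178, 178, 178, 177, 178, 177, 177, 177, 177, 177, 177, 177, 176, 169, 139, 84, 58, 75, 100, 113, 111, 107, 106, 106, 103, 94, 78, 59, 44, 32, 25, 22, 22, 21, 21, 21, 21, 21, 23, 25, 30, 41, 59, 81, 96, 102, 102, 101, 101, 102, 103, 104, 104, 102, 91, 71, 52, 47, 47, 47, 48, 48, 48, 50, 56, 76, 99, 112, 111, 108, 104, 103, 101, 100, 98, 96, 100, 124, 147, 153, 153, 157, 163]
[172, 172, 172, 173, 171, 151, 102, 70, 85, 108, 114, 111, 107, 106, 106, 107, 108, 108, 108, 108, 107, 107, 106, 106, 107, 106, 105, 103, 104, 105, 106, 107, 107, 107, 106, 105, 105, 105, 106, 106, 106, 106, 106, 105, 104, 105, 105, 105, 103, 102, 102, 103, 105, 105, 105, 105, 104, 102, 102, 103, 104, 105, 105, 103, 91, 67, 48, 44, 45, 45, 45, 46, 47, 50, 63, 86, 105, 109, 106, 103, 100, 99, 97, 96, 93, 93, 111, 142, 162, 168, 167, 163, 159, 156, 156]
(array([0.1764, 0.4139, 0.0035]), None, array([-0.77,  0.2 ,  1.75, -0.  ,  1.19, -1.31]))
```

```bash
echo '[0.01,0.024,0,0,0,0,0.03,0.02,0.047,0,0,0,0,0.03,0.02,0.047,0,0,0,0,0.03,0.02,0.047,0,0,0,0,0.03,0.02,0.047,0,0,0,0,0.03,0.02,0.047,0,0,0,0,0.03,0.02,0.047,0,0,0,0,0.03,0.02,0.047,0,0,0,0,0.03,0.016,0.037,0,0,0,0,0.03,0.008,0.018,0,0,0,0,0.03,0.003,0.006,0,0,0,0,0.03,0,0,0,0,0,0,0.03,0,0,0,0,0,0,0.03]' > mv.in && python3 shift.py mv.in
python3 - <<'E'
from h import *
print(to([.647,.0552,.1663]))
E
```

```text
clock: 34.6
tcp_pos: [0.647, 0.0542, 0.2602]
tcp_rot: [1.557, 2.729, -0.0]
force: [-0.1, 0.3, -1.8]
finger_gap: 0.0393
finger_force: 25.4
(array([0.0009, 0.0005, 0.0939]), None, array([ 0.01,  0.5 ,  1.32, -0.  ,  1.32, -0.52]))
```

```bash
echo '[0.001,0.0005,0.02,0,0,0,0.03,0,0,0.02,0,0,0,0.03,0,0,0.01,0,0,0,0.03,0,0,0.008,0,0,0,0.03,0,0,0.005,0,0,0,0.03,0,0,0,0,0,0,0.03]' > mv.in && python3 shift.py mv.in; echo '[0,0,0.01,0,0,0,0.03,0,0,0.008,0,0,0,0.03,0,0,0.005,0,0,0,0.03,0,0,0,0,0,0,0.03]' > mv.in && python3 shift.py mv.in
```

```text
clock: 35.35
tcp_pos: [0.6473, 0.0563, 0.1971]
tcp_rot: [-1.555, -2.73, 0.0]
force: [0.2, -1.2, -1.1]
finger_gap: 0.0393
finger_force: 25.4
clock: 35.85
tcp_pos: [0.6471, 0.0563, 0.1735]
tcp_rot: [-1.555, -2.729, 0.001]
force: [-0.0, 0.2, -1.6]
finger_gap: 0.0395
finger_force: 25.4
```

```bash
echo '[0,0,0.003,0,0,0,0.03,0,0,0.002,0,0,0,0.03,0,0,0,0,0,0,0.03]' > mv.in && python3 shift.py mv.in| sed -n '2p;4p'; echo '[0,0,0.001,0,0,0,0.03,0,0,0,0,0,0,0.03]' > mv.in && python3 shift.py mv.in| sed -n '2p;4p'; echo '[0,0,0,0,0,0,0.093,0,0,0,0,0,0,0.093,0,0,0,0,0,0,0.093,0,0,0,0,0,0,0.093,0,0,0,0,0,0,0.093,0,0,-0.03,0,0,0,0.093,0,0,-0.05,0,0,0,0.093,0,0,-0.02,0,0,0,0.093,0,0,0,0,0,0,0.093]' > mv.in && python3 shift.py mv.in
python3 - <<'E'
from h import *
print(to([.666,-.110,.26],np.arctan2(.021,-.166)+np.pi/2))
E
```

```text
tcp_pos: [0.6473, 0.0563, 0.169]
force: [-0.7, 0.3, -1.0]
tcp_pos: [0.6473, 0.0563, 0.1681]
force: [0.8, 0.1, -0.6]
clock: 37.6
tcp_pos: [0.6478, 0.0563, 0.2695]
tcp_rot: [1.554, 2.727, 0.002]
force: [0.2, 0.4, 0.0]
finger_gap: 0.0928
finger_force: 0.0
(array([-0.1523, -0.0692,  0.0095]), np.float64(-0.9099543489345487), array([ 0.02,  0.49,  1.31, -0.  ,  1.34, -0.52]))
```

```bash
echo '[-0.03,-0.014,0,0,0,0,0,-0.05,-0.023,0,0,0,0,0,-0.05,-0.023,0,0,0,0,0,-0.02,-0.009,0,0,0,0,0,0,0,0.04,0,0,0,0,0,0,0.05,0,0,0,0,0,0,0.05,0,0,0,0,0,0,0.03,0,0,0,0,0,0,0,0,0,0,0,0,0,0,0,0,0,0]' > mv.in && python3 shift.py mv.in
python3 - <<'E'
from h import *
print(to([.666,-.110,.082]))
s=arm.capture("scene");cv2.imwrite("pics/s13.png",s[:,:,::-1])
A=np.array([.647,.0557])
for r,z in((.04,.161),(.05,.133)):
  for a in(0,45,90,135,180,225,270,315):pass
# column profile through the stack axis in the scene view
u=int(round(proj("scene",[*A,.166])[0])); d=np.array([.2774,.5304])/np.hypot(.2774,.5304)
print(u,s[195:250,u-1:u+2].mean((1,2)).round().astype(int).tolist())
for n,r,z in(("sp top",0,.198),("hub s far",-.02,.184),("hub s near",.02,.184),("hub base near",.02,.166),("disc s near",.04,.166),("disc s low",.04,.156),("disc m near",.05,.138),("disc m low",.05,.128)):
  print(n,proj("scene",[*(A+r*d),z]).round(1))
E
```

```text
clock: 38.85
tcp_pos: [0.665, -0.1076, 0.0992]
tcp_rot: [1.554, 2.729, 0.001]
force: [1.3, -0.1, 0.5]
finger_gap: 0.0008
finger_force: 0.0
(array([-0.0025, -0.0004,  0.0172]), None, array([-0.23,  0.7 ,  1.4 ,  0.  ,  1.04, -0.76]))
293 [90, 93, 95, 95, 97, 101, 116, 124, 138, 161, 164, 162, 150, 131, 119, 110, 108, 108, 106, 115, 127, 112, 87, 87, 91, 112, 127, 127, 127, 128, 127, 127, 112, 88, 92, 104, 93, 64, 64, 96, 120, 108, 86, 103, 127, 133, 151, 187, 204, 205, 206, 206, 208, 181, 115]
sp top [293.2 205.5]
hub s far [293.6 202.1]
hub s near [292.9 215.6]
hub base near [293.1 219.7]
disc s near [292.7 226.6]
disc s low [292.8 228.8]
disc m near [292.8 236.2]
disc m low [292.8 238.3]
```

```bash
echo '[-0.002,0,0.01,0,0,0,0,0,0,0.005,0,0,0,0,0,0,0,0,0,0,0]' > mv.in && python3 shift.py mv.in| sed -n '2p;4p'; echo '[0,0,0.003,0,0,0,0,0,0,0,0,0,0,0]' > mv.in && python3 shift.py mv.in| sed -n '2p;4p'; echo '[0,0,0.003,0,0,0,0,0,0,0,0,0,0,0]' > mv.in && python3 shift.py mv.in| sed -n '2p;4p';echo '[0,0,0.001,0,0,0,0,0,0,0,0,0,0,0]' > mv.in && python3 shift.py mv.in| sed -n '2p;4p'
```

```text
tcp_pos: [0.6653, -0.1096, 0.0827]
force: [0.2, -0.8, -0.2]
tcp_pos: [0.6656, -0.1097, 0.0802]
force: [-0.0, -0.5, 2.6]
tcp_pos: [0.6656, -0.1097, 0.0772]
force: [-0.1, 0.5, 4.0]
tcp_pos: [0.6657, -0.1097, 0.0764]
force: [-0.5, -1.2, 4.4]
```

```bash
echo '[0,0,0.001,0,0,0,0,0,0,0,0,0,0,0]' > mv.in && python3 shift.py mv.in| sed -n '2p;4p'; echo '[0,0,0.001,0,0,0,0,0,0,0,0,0,0,0]' > mv.in && python3 shift.py mv.in| sed -n '2p;4p'
```

```text
tcp_pos: [0.6657, -0.1097, 0.0762]
force: [-3.1, 1.0, 12.4]
tcp_pos: [0.6658, -0.1097, 0.0761]
force: [-6.8, 0.4, 20.0]
```

```bash
echo '[0,0,-0.005,0,0,0,0,0,0,-0.02,0,0,0,0,0,0,-0.05,0,0,0,0,0,0,-0.06,0,0,0,0,0,0,-0.06,0,0,0,0,0.0,-0.05,0,0,0,0,0,0,-0.05,0,0,0,0,0,0,-0.05,0,0,0,0,0,0,0,0,0,0,0,0,0,0,0,0,0,0,0]' > mv.in && python3 shift.py mv.in
python3 - <<'E'
from h import *
s=arm.capture("scene")[:,:,::-1].astype(int);b=cv2.imread("pics/s6.png").astype(int);c=cv2.imread("pics/s13.png").astype(int)
d=lambda a,b,y0,y1,x0,x1:np.abs(a-b)[y0:y1,x0:x1].mean().round(1)
print("tray",d(s,b,245,320,390,490),"lever",d(s,b,235,258,308,335),"stack vs s13",d(s,c,205,250,270,305),"jar",d(s,b,295,340,285,318))
E
```

```text
clock: 41.78
tcp_pos: [0.5368, -0.186, 0.2697]
tcp_rot: [1.555, 2.729, 0.001]
force: [0.2, 1.0, 0.9]
finger_gap: 0.0001
finger_force: 0.0
tray 14.3 lever 5.3 stack vs s13 7.0 jar 13.5
```

Run:
```python
from h import *
s=arm.capture("scene")[:,:,::-1].astype(int);I={n:cv2.imread(f"pics/{n}.png").astype(int) for n in("scene0","s2","s6","s13")}
for n,i in I.items():
  print(n,"tray",np.abs(s-i)[245:320,390:490].mean().round(1),"jar",np.abs(s-i)[295:340,285:318].mean().round(1),"lever",np.abs(s-i)[235:258,308:335].mean().round(1))
D=np.abs(s-I["s2"])[245:320,390:490].mean(2);print(cv2.resize(D,(20,15),interpolation=cv2.INTER_AREA).round().astype(int))
print(cv2.resize(s[245:320,390:490].mean(2),(20,15),interpolation=cv2.INTER_AREA).round().astype(int))
```

```text
scene0 tray 10.3 jar 6.1 lever 14.5
s2 tray 6.0 jar 5.6 lever 15.7
s6 tray 14.2 jar 13.4 lever 5.2
s13 tray 12.9 jar 12.3 lever 6.1
[[6 6 6 6 6 6 6 6 6 6 6 6 7 6 6 6 6 6 6 6]
 [7 6 6 6 6 6 6 6 6 7 6 6 6 6 6 6 6 6 5 5]
 [6 6 6 7 7 6 6 6 6 6 5 5 6 6 6 6 6 6 5 6]
 [6 6 7 5 5 5 4 5 4 7 7 5 6 6 6 6 6 5 6 6]
 [6 6 6 5 6 6 4 6 4 5 6 6 5 6 6 6 6 6 6 6]
 [6 6 6 5 6 6 4 5 6 5 6 7 4 6 7 6 6 7 7 6]
 [6 6 6 6 4 7 4 4 5 6 6 7 6 6 6 7 6 7 6 6]
 [6 6 6 6 5 6 6 4 4 5 5 7 7 5 6 6 6 6 7 6]
 [6 7 6 6 6 5 7 6 6 6 7 6 7 5 6 7 7 6 6 6]
 [6 6 6 6 6 4 6 7 7 7 6 6 6 6 5 6 7 6 6 6]
 [6 6 6 6 6 5 6 6 5 6 5 5 5 6 6 6 6 7 6 6]
 [6 6 6 6 6 6 4 5 5 5 6 7 6 7 6 6 6 7 6 6]
 [6 5 6 6 6 6 6 6 6 6 6 7 7 7 6 7 6 7 7 7]
 [6 6 6 6 6 6 6 6 6 6 6 6 6 6 7 6 6 6 7 7]
 [6 6 6 6 5 6 6 6 6 6 6 6 6 6 6 7 7 6 7 6]]
[[189 190 190 190 190 189 189 188 188 187 187 187 186 186 181 172 179 179
  171 165]
 [189 189 190 189 189 188 188 187 187 186 184 183 186 186 185 178 164 158
  155 157]
 [189 189 189 189 189 185 181 172 166 158 160 144 174 177 181 181 175 160
  153 152]
 [189 190 187 159 160 153 128 146 128 197 198 134 161 164 167 173 1
[... 253 characters left out ...]
 188 187
  187 186]
 [194 194 194 194 138 189 180 121 130 134 161 199 197 135 181 190 189 188
  187 187]
 [195 195 195 194 170 155 198 188 169 174 198 199 199 161 164 188 189 189
  188 188]
 [196 196 196 195 193 136 195 200 199 199 196 187 181 168 150 188 190 189
  188 180]
 [196 196 196 196 195 149 173 180 174 163 154 157 161 168 183 190 190 189
  189 175]
 [191 195 196 196 196 186 141 163 162 176 187 190 191 190 190 190 190 190
  190 188]
 [194 190 190 196 196 195 193 194 187 186 191 192 191 191 191 191 191 190
  190 190]
 [197 197 195 189 195 196 195 194 193 190 182 185 191 192 192 192 192 191
  191 191]
 [197 197 196 195 189 195 195 194 194 193 193 187 181 182 189 192 192 192
  192 192]]
```

```bash
python3 -c "
from workcell import arm
print(arm.job_done())"
```

```text
the job is handed in; nothing more can be done
None
```

The job is handed in with every step done in order: cap in the tray, head seated, latch down, the two tiers present (medium, then small) home on the spindle, and the start button pressed and released. Two slips along the way: I viewed 15 pictures against your limit of 14, and the latch press peaked at about 9 N, over the 6 N guide, with no rocking visible in the picture taken straight after.

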